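Try the freewheel of the sample turntable both ways

TASK

Try out the freewheel of the small ratchet turntable on the bench by its lever. First swing the lever fully clockwise (seen from above) to its stop: it should click over and leave the plate standing. Then swing it fully counter-clockwise to its other stop, so that it grips and carries the plate round with it, and let go of the lever there; do not touch the plate, toothed wheel or puck themselves.

Things in the scene. Friction and masses are not known exactly. Their poses are not given: they have to be found in the camera images.
- index_lever (a joint): angle of the turntable's lever about the turntable's upright axis, rad; grows counter-clockwise seen from above; the clockwise stop is at -0.65, the counter-clockwise stop at +0.65. Turning clockwise it runs free with light clicking; turning counter-clockwise it grips within 18 degrees and then carries the plate with it at about 3 N on the knob. It stays where it is left.
- lever_knob (a point): point on the axis of the lever's upright round black knob (24 mm diameter, plain cylinder, from 25 to 80 mm above the bench), 60 mm above the bench and 115 mm from the turntable's axis. The knob is fixed to a flat steel lever arm (22 mm wide, 17 to 25 mm above the bench) that points from the turntable towards the robot side and turns with it; grip the knob from above and carry it along the circle about the axis, or push it from the side.
- sample_plate: the turntable's round turning part: toothed steel wheel (86 mm over the teeth, 26 to 34 mm above the bench), on it an aluminium plate of 68 mm diameter (top 42 mm above the bench) and a white puck of 43 mm diameter (top 53 mm above the bench). Origin on the turntable's upright axis at bench height, z up, so it gives the centre of the lever's circle. It stands on a fixed aluminium disc base of 128 mm diameter, 16 mm high. Not to be touched.
- plate_pin (a point): top of the thin steel index pin (6 mm diameter, top 53 mm above the bench) on the rim of the plate, 29 mm from the axis; it shows how far the plate has turned

How it is judged:
On the way, in this order (a step that is already met when the one before it is completed fails the run):
1. the lever is swung clockwise to within 0.15 rad of its clockwise stop while the plate stays where it stood (pin within 5 mm) (value of joint index_lever below -0.5 rad and distance of plate_pin from where it was at the start of the episode below 0.005 m), for 0.1 s.
2. the lever is swung counter-clockwise to within 0.15 rad of its other stop and has carried the plate round (pin at least 18 mm from where it started) (value of joint index_lever above 0.5 rad and distance of plate_pin from where it was at the start of the episode above 0.018 m), for 0.1 s.
At the end, for the whole second after the job is handed in: The lever rests within 0.15 rad of its counter-clockwise stop, the plate has been carried round so that its pin is at least 18 mm from where it started, and both are at rest (all of step 2 and velocity of joint index_lever between -0.05 and 0.05 rad/s and angular speed of sample_plate below 0.05 rad/s); the robot touches nothing.
It fails at once if the robot touches the plate, wheel or puck (more than 1 N) (contact force between any of the fingers, the arm and sample_plate above 1 N).
It also fails if it takes over 43 s, if anything falls off the work surface, if the arm or the gripper's body presses on something with over 40 N, if the wrist force passes 120 N, or if a joint passes its speed limit or range.

ROBOT

A 6-joint arm with a two-finger parallel gripper is mounted at the origin on a cart in front of the work surface, level with it; the furniture and walls round the work are solid. World frame = base frame: x ahead of the robot, y to its left, z up, the work surface at z = 0. Lengths are in m, angles in rad, forces in N, time in s.
With the tool pointing down it reaches from about 0.4 to 0.825 m from the base axis. Payload 7 kg.
Tool frame: the origin (TCP) lies midway between the tips of the shut fingers; the grasp point (between the pads) lies 19 mm behind it; z points along the fingers, y is the line along which they close (so a half turn about z gives the same grasp; the last joint's range is limited). The gripper opens to 88 mm and grips with 3 to 60 N. Pads are 19 mm wide; open, the fingers measure 130 mm over their backs; the gripper's body (78 mm by 193 mm) begins 47 mm behind the grasp point.
Start: joints at [0.288, 0.359, 0.012, 0, -1.224, -0.288], TCP at [0.675, -0, 0.195] pointing down, gripper open.
Joint ranges: [-3.07, 3.07], [-1.43, 2.12], [-1.02, 1.25], [-3.03, 1.67], [-3.05, -0], [-3.03, 3.03]. Speed limits (rad/s): [2.39, 2.39, 3.01, 3.14, 3.14, 3.14].

INTERFACE

Orientations are given as [roll, pitch, yaw] about the fixed x, y, z axes, in that order (R = Rz(yaw) Ry(pitch) Rx(roll)).
In Python, from station import monitor, viewer, arm gives the robot as it stands.
- The arm moves only by the tool move_arm, never from a script. Its argument "deltas" is a list that holds one entry, the list of rows, each a list of 7 numbers: the turn, a rotation vector about the tool's x, y, z in degrees, then the shift along the tool's x, y, z in m, then the finger opening in m, from 0 to 0.0876. A call has 1 to 12 rows; each row is the pose to reach, as a shift and turn from the pose commanded when the call began, along the tool's axes at that moment; what a row does not reach only later rows make up. A row lasts 1/12 s, in which the tool goes at most 41.7 mm and 7.16 degrees, less where a joint would pass 70% of its speed; a pose out of reach is approached as far as the arm can. A call with a gripper value outside its range is refused whole. The fingers move at their own pace and stop on an object; "force" is the grip in N (left out, the last holds). Time passes only in rows, so rows that repeat a pose let the fingers close. It gives the time, the measured TCP pose, the force and the opening at its end, in the units of the state.
- monitor.get_state(): the state, without advancing time (a new reading comes with each control period).
- viewer.grab_frame(name): name is "scene" or "side" or "wrist"; returns a dict with "frame" (420x560x3 uint8, blue, green, red), "vfov" (degrees; the focal length in pixels is half the picture's height over the tangent of half this angle, whatever the lens; pixels are square), "cx", "cy" (the principal point, pixels), "D" ([k1, k2, p1, p2, k3] as OpenCV has them; the pictures are not rectified), "xyz" and "orientation" of the camera in the world; the wrist camera has in their place "hand_eye" (4x4, takes a point from camera to tool coordinates, whose origin is the TCP and whose axes are the flange's). Camera axes: x right, y down, z forward; pixel columns grow to the right and rows downward; lengths in m; the calibration is good to about 2 mm. A picture is of the moment at which its call begins: read the wrist's pose just before it. There is no depth.
- arm.job_done(): hands the job in, once; it reports no verdict.
The state is a dict: "t": time; "q": joint angles; "qd": joint speeds; "joint_efforts": joint torques, N m; "eef_pos": TCP position; "ee_rot": TCP orientation; "force": force on the tool from outside, world axes, zero at the start; "moment": the same for the moment, N m; "width": finger opening in m.
Only numpy, scipy, OpenCV 4.12 (cv2) and the standard library are available. Lean on these libraries where they do the work, as an engineer would, in place of code of your own. Each camera call takes 0.05 s, during which the arm holds its last target. There are 200 camera calls.

## Working session

There is one attempt and no reset: what is moved stays moved. The work goes in short steps, Python scripts to look and compute and a tool call to move; the robot and the scene stay as the last step left them, time stands still between calls to the robot, and variables do not carry over. Pictures are saved under pics/ and viewed, on a budget of 10 in all, crops included, one or two more only if the job needs it, and the job is handed in when it is done.

Besides the shell and the picture viewer there is one more tool, called after "Call:" by a JSON object that holds its "api" and its "payload". move_arm: Moves the arm, as the interface text tells. Its arguments: {"type":"object","properties":{"deltas":{"type":"array","items":{"type":"array","items":{"type":"array","items":{"type":"number"}}}},"force":{"type":"number"}},"required":["deltas"]}

```bash
mkdir -p pics
cat > h.py <<'E'
import numpy as np, cv2
from scipy.spatial.transform import Rotation as R
from station import monitor, viewer, arm
def grab(n,fn):
    s=monitor.get_state(); f=viewer.grab_frame(n); cv2.imwrite('pics/'+fn,f['frame'])
    h=f['frame'].shape[0]; fl=h/2/np.tan(np.radians(f['vfov'])/2)
    K=np.array([[fl,0,f['cx']],[0,fl,f['cy']],[0,0,1]]); D=np.array(f['D'],float)
    if n=='wrist':
        T=np.eye(4);T[:3,:3]=R.from_euler('xyz',s['ee_rot']).as_matrix() if len(s['ee_rot'])==3 else R.from_quat(s['ee_rot']).as_matrix();T[:3,3]=s['eef_pos']
        T=T@np.array(f['hand_eye'])
    else:
        T=np.eye(4);o=np.array(f['orientation']);T[:3,:3]=o if o.ndim==2 else R.from_euler('xyz',o).as_matrix();T[:3,3]=f['xyz']
    np.savez('pics/'+fn+'.npz',K=K,D=D,T=T); return s,f
def onplane(fn,px,z):
    c=np.load('pics/'+fn+'.npz'); u=cv2.undistortPoints(np.array([[px]],float),c['K'],c['D'])[0,0]
    d=c['T'][:3,:3]@[u[0],u[1],1]; o=c['T'][:3,3]; return o+d*(z-o[2])/d[2]
def proj(fn,P):
    c=np.load('pics/'+fn+'.npz'); T=np.linalg.inv(c['T'])
    return cv2.projectPoints(np.array(P,float).reshape(-1,1,3),cv2.Rodrigues(T[:3,:3])[0],T[:3,3],c['K'],c['D'])[0][:,0]
E
python3 - <<'E'
from h import *
import json
for n in ['scene','wrist']:
    s,f=grab(n,n+'1.png'); print({k:v for k,v in f.items() if k!='frame'})
print(s)
a=cv2.imread('pics/scene1.png')
E
```

```text
{'vfov': 43.72572282097128, 'cx': 272.7506364052056, 'cy': 209.35511298426374, 'D': array([-0.05503579,  0.        ,  0.        ,  0.        ,  0.        ]), 'xyz': array([0.03304526, 0.45127493, 0.65498303]), 'orientation': array([-2.3155562 ,  0.01344844, -2.11615552])}
{'vfov': 66.46749721417694, 'cx': 280.18477674512496, 'cy': 211.16221957168602, 'D': array([-0.02419117,  0.        ,  0.        ,  0.        ,  0.        ]), 'hand_eye': array([[-1.04897987e-03, -9.63303380e-01, -2.68412923e-01,
         7.16986630e-02],
       [ 9.99999046e-01, -1.25168365e-03,  5.84071069e-04,
        -1.55138466e-04],
       [-8.98605702e-04, -2.68412054e-01,  9.63303774e-01,
        -1.88991314e-01],
       [ 0.00000000e+00,  0.00000000e+00,  0.00000000e+00,
         1.00000000e+00]])}
{'t': 0.05, 'q': array([ 2.88124735e-01,  3.59363669e-01,  1.10665798e-02, -3.35466078e-04,
       -1.22409538e+00, -2.88096748e-01]), 'qd': array([-0.00047492,  0.00029108, -0.00182483,  0.00158714,  0.00086158,
       -0.0001382 ]), 'joint_efforts': array([-5.66391882e-04, -5.84668279e+01,  2.94057959e+01,  7.02602729e+00,
        1.02937481e-02, -4.61257775e-05]), 'eef_pos': array([ 6.74465572e-01, -1.89865891e-05,  1.94243747e-01]), 'ee_rot': array([ 3.13997268e+00, -1.51187070e-04, -1.57088246e+00]), 'force': array([-0.24622553,  0.08271973, -0.31818803]), 'moment': array([-0.00250602,  0.02416056, -0.03247775]), 'width': 0.08784126433649583}
```

View pics/scene1.png

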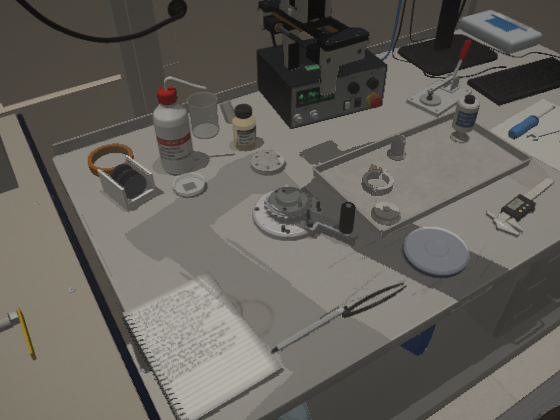

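View pics/wrist1.png

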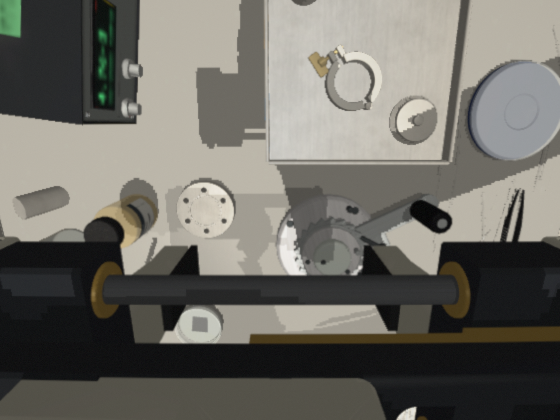

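Run:
```python
from h import *
for fn,k,b,p in [('scene1.png',(348,207),(289,212),(289,190)),('wrist1.png',(442,223),(333,240),(337,255))]:
    T=np.load('pics/'+fn+'.npz')['T'];print(fn,T[:3,3],T[:3,2])
    print('knobtop',onplane(fn,k,.08),'base',onplane(fn,b,.016),'puck',onplane(fn,p,.053))
im=cv2.imread('pics/wrist1.png')[170:310,250:470]; a=cv2.resize(im,None,fx=2.2,fy=2.2,interpolation=2)
im=cv2.imread('pics/scene1.png')[170:250,240:370]; b=cv2.resize(im,None,fx=3.7,fy=3.7,interpolation=2)
w=max(a.shape[1],b.shape[1]);p=lambda x:cv2.copyMakeBorder(x,0,0,0,w-x.shape[1],0)
cv2.imwrite('pics/c1.png',np.vstack([p(a),p(b)])[:600]);print(a.shape,b.shape)
```

```text
scene1.png [0.03304526 0.45127493 0.65498303] [ 0.63332416 -0.37360026 -0.67773398]
knobtop [0.51017482 0.02768432 0.08      ] base [0.6087266  0.07800282 0.016     ] puck [0.62347025 0.06892115 0.053     ]
wrist1.png [ 0.6749207  -0.07168912  0.3832454 ] [-0.00212149  0.26826746 -0.96334213]
knobtop [0.51244366 0.0253434  0.08      ] base [0.6096328  0.06726782 0.016     ] puck [0.61096382 0.0710818  0.053     ]
(308, 484, 3) (296, 481, 3)
```

View pics/c1.png

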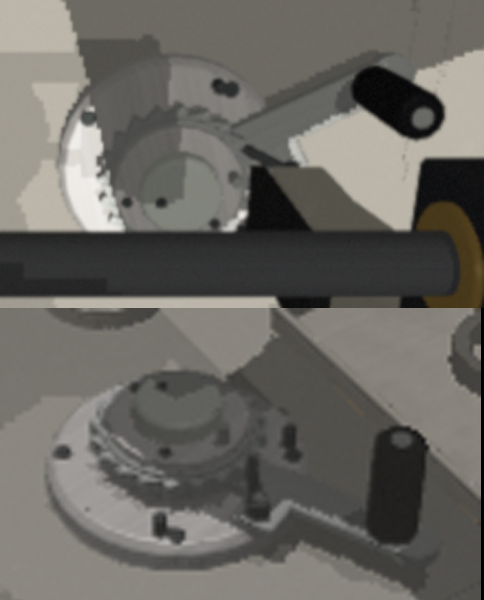

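Run:
```python
from h import *
k=[onplane('scene1.png',(348.6,204.9),.08),onplane('wrist1.png',(441.8,224.5),.08)]
c=[onplane('scene1.png',(288.3,191.5),.053),onplane('wrist1.png',(331.8,256.4),.053)]
print(k,c)
for a in k:
  for b in c: d=a-b;print(np.hypot(*d[:2]),np.degrees(np.arctan2(d[1],d[0])))
# overlay from mean
def circ(C,r,z):
    t=np.linspace(0,2*np.pi,120);return np.c_[C[0]+r*np.cos(t),C[1]+r*np.sin(t),0*t+z]
C=np.array([.6135,.0703]);K=np.array([.5118,.0251]);out=[]
for fn,(x0,y0,x1,y1),s in [('wrist1.png',(250,170,470,310),2.2),('scene1.png',(240,170,370,250),3.7)]:
    im=cv2.resize(cv2.imread('pics/'+fn)[y0:y1,x0:x1],None,fx=s,fy=s,interpolation=2)
    for P,r,z,col in [(C,.064,.016,(0,0,255)),(C,.034,.042,(0,255,0)),(C,.0215,.053,(255,0,0)),(K,.012,.08,(0,255,255)),(K,.012,.025,(0,255,255))]:
        q=(proj(fn,circ(P,r,z))-[x0,y0]+.5)*s; cv2.polylines(im,[q.round().astype(int).reshape(-1,1,2)],1,col,1)
    out.append(cv2.copyMakeBorder(im,0,0,0,484-im.shape[1],0))
cv2.imwrite('pics/o1.png',np.vstack(out)[:600])
```

```text
[array([0.51371675, 0.02376141, 0.08      ]), array([0.51243204, 0.02691886, 0.08      ])] [array([0.62070284, 0.07215063, 0.053     ]), array([0.61669392, 0.07274845, 0.053     ])]
0.11742035926630841 -155.66302240560537
0.11403520804332444 -154.55920450375763
0.11733916444049323 -157.32652543268722
0.1138898224903873 -156.27151943044117
```

View pics/o1.png

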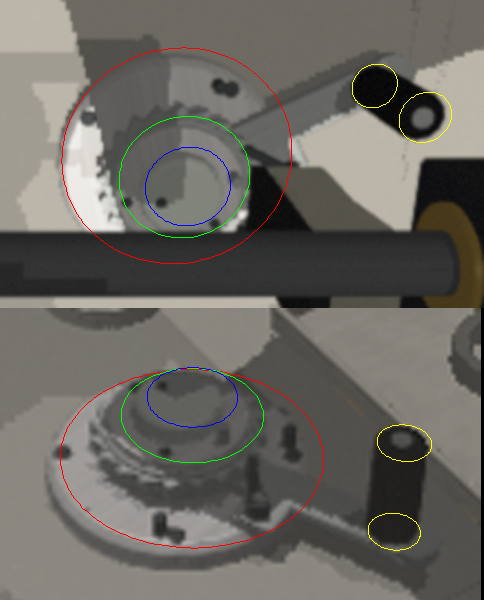

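The knob is at about (0.513, 0.0255) and the axis at about (0.6165, 0.0725). That gives a radius of 114 mm against the stated 115. I'll move above the knob with the fingers closing along the tangent.

Call:
{"api": "move_arm", "payload": {"deltas": [[[0, 0, 33, -0.013, 0.08, 0.02, 0.0876], [0, 0, 65.6, -0.0255, 0.162, 0.045, 0.0876], [0, 0, 65.6, -0.0255, 0.162, 0.045, 0.0876], [0, 0, 65.6, -0.0255, 0.162, 0.045, 0.0876], [0, 0, 65.6, -0.0255, 0.162, 0.045, 0.0876], [0, 0, 65.6, -0.0255, 0.162, 0.045, 0.0876], [0, 0, 65.6, -0.0255, 0.162, 0.045, 0.0876], [0, 0, 65.6, -0.0255, 0.162, 0.045, 0.0876], [0, 0, 65.6, -0.0255, 0.162, 0.045, 0.0876], [0, 0, 65.6, -0.0255, 0.162, 0.045, 0.0876], [0, 0, 65.6, -0.0255, 0.162, 0.045, 0.0876], [0, 0, 65.6, -0.0255, 0.162, 0.045, 0.0876]]]}}

```text
t: 1.1
eef_pos: [0.5129, 0.0254, 0.15]
ee_rot: [3.142, -0.0, -2.712]
force: [-0.9, -0.3, 0.3]
width: 0.0875
```

Run:
```python
from h import *
s,f=grab('wrist','wrist2.png'); s,f=grab('side','side2.png'); print(s['t'],s['eef_pos'],s['ee_rot'],s['q'])
a=cv2.imread('pics/wrist2.png');b=cv2.imread('pics/side2.png')
def circ(C,r,z):
    t=np.linspace(0,2*np.pi,120);return np.c_[C[0]+r*np.cos(t),C[1]+r*np.sin(t),0*t+z]
C=np.array([.6165,.0725]);K=np.array([.5130,.0255])
for fn,im in [('wrist2.png',a),('side2.png',b)]:
    for P,r,z in [(C,.064,.016),(C,.0215,.053),(K,.012,.08),(K,.012,.025)]:
        cv2.polylines(im,[proj(fn,circ(P,r,z)).round().astype(int).reshape(-1,1,2)],1,(0,255,255),1)
cv2.imwrite('pics/o2.png',cv2.resize(np.hstack([a,b]),(800,300),interpolation=cv2.INTER_AREA))
```

```text
1.15 [0.51292083 0.02544965 0.15004344] [ 3.14154395e+00 -1.89810216e-04 -2.71248913e+00] [ 4.32288941e-01  1.29001713e-01 -4.04857798e-01 -5.72755318e-05
 -1.03712647e+00 -1.57395261e+00]
```

View pics/o2.png

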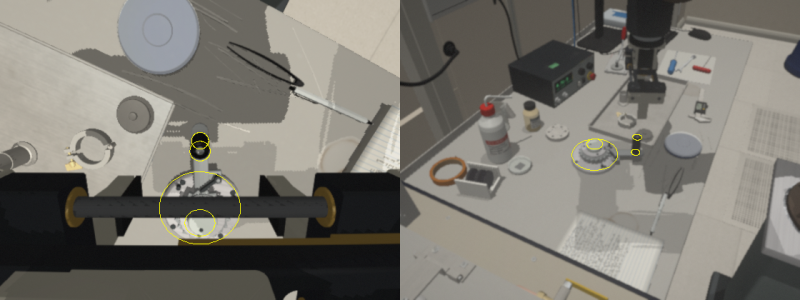

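Run:
```python
from h import *
a=cv2.imread('pics/wrist2.png')
a=cv2.resize(a[150:370,200:360],None,fx=2.7,fy=2.7,interpolation=2)
b=cv2.imread('pics/side2.png'); q=proj('side2.png',[[.513,.0255,.15],[.513,.0255,.08]]);print(q)
def circ(C,r,z):
    t=np.linspace(0,2*np.pi,120);return np.c_[C[0]+r*np.cos(t),C[1]+r*np.sin(t),0*t+z]
K=[.5130,.0255]
for z in (.08,.025):
  cv2.polylines(a,[((proj('wrist2.png',circ(K,.012,z))-[200,150]+.5)*2.7).round().astype(int).reshape(-1,1,2)],1,(0,255,255),1)
b=cv2.resize(b[80:250,230:400],None,fx=2,fy=2,interpolation=2)
b=cv2.copyMakeBorder(b,0,a.shape[0]-b.shape[0],0,0,0)
cv2.imwrite('pics/c2.png',np.hstack([a,b]))
```

```text
[[334.62543273 161.96724394]
 [331.58016575 191.61024604]]
```

View pics/c2.png

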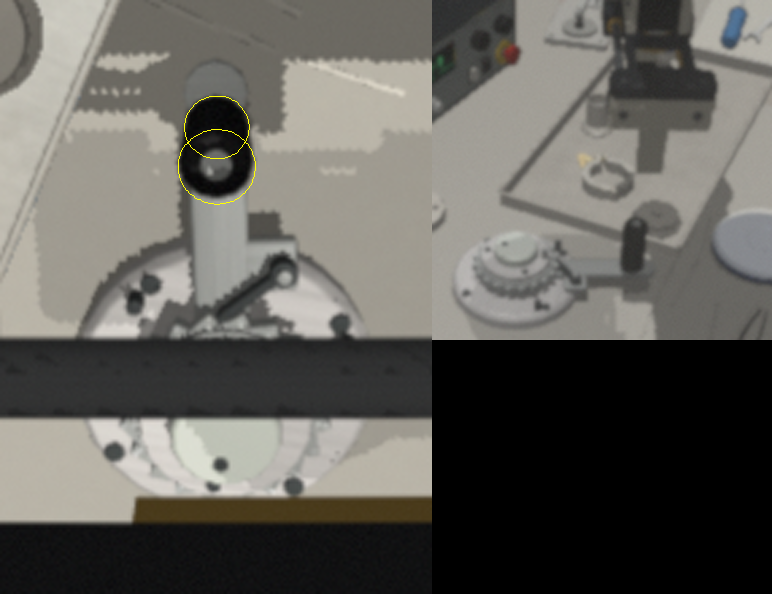

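Call:
{"api": "move_arm", "payload": {"deltas": [[[0, 0, 0, 0, 0, 0.03, 0.0876], [0, 0, 0, 0, 0, 0.06, 0.0876], [0, 0, 0, 0, 0, 0.085, 0.0876], [0, 0, 0, 0, 0, 0.105, 0.0876], [0, 0, 0, 0, 0, 0.105, 0.0876], [0, 0, 0, 0, 0, 0.105, 0.02], [0, 0, 0, 0, 0, 0.105, 0.02], [0, 0, 0, 0, 0, 0.105, 0.02], [0, 0, 0, 0, 0, 0.105, 0.02], [0, 0, 0, 0, 0, 0.105, 0.02], [0, 0, 0, 0, 0, 0.105, 0.02], [0, 0, 0, 0, 0, 0.105, 0.02]]], "force": 10}}

```text
t: 2.2
eef_pos: [0.5132, 0.0256, 0.0456]
ee_rot: [-3.142, 0.001, -2.716]
force: [1.1, 0.5, -0.3]
width: 0.0464
```

```bash
cat >> h.py <<'E'
C=np.array([.6165,.0725]);K0=np.array([.5130,.0255])
def arc(start,angs,a0=None):
    "rows (tool frame, tool pointing down, y tangential at angle start) for lever turned by angs deg from start pose"
    p=K0-C; r=lambda a:R.from_euler('z',a,degrees=True).as_matrix()[:2,:2]
    ex=r(start)@p/np.linalg.norm(p); ey=np.array([ex[1],-ex[0]])
    for a in angs:
        d=r(start+a)@p-r(start)@p; print([0,0,-a,round(d@ex,4),round(d@ey,4),0,.02])
E
python3 -c "
from h import *
s=monitor.get_state();print(s['t'],s['width'],s['eef_pos'],s['force'])
arc(0,[-2,-5,-8,-11,-14,-17,-20,-23,-26,-29,-32])"
```

```text
2.2 0.04637234484019146 [0.51317071 0.02556717 0.04563365] [ 1.08050337  0.4721425  -0.31449416]
[0, 0, 2, np.float64(-0.0001), np.float64(0.004), 0, 0.02]
[0, 0, 5, np.float64(-0.0004), np.float64(0.0099), 0, 0.02]
[0, 0, 8, np.float64(-0.0011), np.float64(0.0158), 0, 0.02]
[0, 0, 11, np.float64(-0.0021), np.float64(0.0217), 0, 0.02]
[0, 0, 14, np.float64(-0.0034), np.float64(0.0275), 0, 0.02]
[0, 0, 17, np.float64(-0.005), np.float64(0.0332), 0, 0.02]
[0, 0, 20, np.float64(-0.0069), np.float64(0.0389), 0, 0.02]
[0, 0, 23, np.float64(-0.009), np.float64(0.0444), 0, 0.02]
[0, 0, 26, np.float64(-0.0115), np.float64(0.0498), 0, 0.02]
[0, 0, 29, np.float64(-0.0143), np.float64(0.0551), 0, 0.02]
[0, 0, 32, np.float64(-0.0173), np.float64(0.0602), 0, 0.02]
```

Call:
{"api": "move_arm", "payload": {"deltas": [[[0, 0, 0, 0, 0, 0, 0.02], [0, 0, 0, 0, 0, 0, 0.02], [0, 0, 0, 0, 0, 0, 0.02], [0, 0, 0, 0, 0, 0, 0.02], [0, 0, 0, 0, 0, 0, 0.02], [0, 0, 0, 0, 0, 0, 0.02], [0, 0, 0, 0, 0, 0, 0.02]]]}}

```text
t: 2.78
eef_pos: [0.513, 0.0254, 0.0451]
ee_rot: [-3.141, -0.0, -2.716]
force: [0.2, -1.1, -0.2]
width: 0.0217
```

Call:
{"api": "move_arm", "payload": {"deltas": [[[0, 0, 0, 0, 0, 0, 0.02], [0, 0, 0, 0, 0, 0, 0.02], [0, 0, 0, 0, 0, 0, 0.02]]]}}

```text
t: 3.03
eef_pos: [0.5129, 0.0254, 0.0451]
ee_rot: [-3.142, -0.0, -2.716]
force: [-0.9, -0.2, 0.3]
width: 0.0215
```

Run:
```python
from h import *
out=[]
for n in ['scene','side']:
    fn=n+'3.png'; s,f=grab(n,fn); p=proj(fn,[[.513,.0255,.05]])[0].round().astype(int); print(p)
    im=f['frame'][max(0,p[1]-60):p[1]+60,p[0]-65:p[0]+65]; out.append(cv2.resize(im,(400,370),interpolation=2))
cv2.imwrite('pics/c3.png',np.hstack(out)); print(s['width'],s['force'])
```

```text
[347 219]
[330 203]
0.02169471043063889 [ 0.90467051 -1.32848317 -0.20407397]
```

View pics/c3.png

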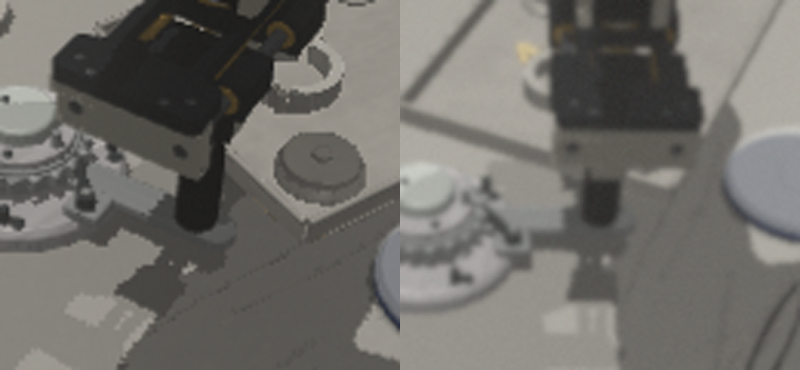

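The fingers stopped on the knob at 21.7 mm, slightly under its 24 mm. I'll start with a short clockwise arc to check that the knob follows.

Call:
{"api": "move_arm", "payload": {"deltas": [[[0, 0, 1, 0, 0.002, 0, 0.02], [0, 0, 2, -0.0001, 0.004, 0, 0.02], [0, 0, 3.5, -0.0003, 0.007, 0, 0.02], [0, 0, 5, -0.0004, 0.0099, 0, 0.02], [0, 0, 6.5, -0.0008, 0.0129, 0, 0.02], [0, 0, 8, -0.0011, 0.0158, 0, 0.02], [0, 0, 9.5, -0.0016, 0.0188, 0, 0.02], [0, 0, 11, -0.0021, 0.0217, 0, 0.02]]]}}

```text
t: 3.8
eef_pos: [0.5052, 0.0461, 0.0451]
ee_rot: [-3.141, -0.001, -2.91]
force: [-0.9, -2.4, 1.9]
width: 0.0218
```

Run:
```python
from h import *
out=[]
for n in ['scene','side']:
    fn=n+'4.png'; s,f=grab(n,fn); p=proj(fn,[[.54,.045,.05]])[0].round().astype(int)
    im=f['frame'][max(0,p[1]-60):p[1]+60,p[0]-65:p[0]+65]; out.append(cv2.resize(im,(400,370),interpolation=2))
cv2.imwrite('pics/c4.png',np.hstack(out)); print(s['t'],s['width'],s['force'],s['eef_pos'])
```

```text
3.85 0.021766666946751032 [-2.4470458  -0.88349892  2.33880581] [0.50511425 0.04642346 0.04507249]
```

View pics/c4.png

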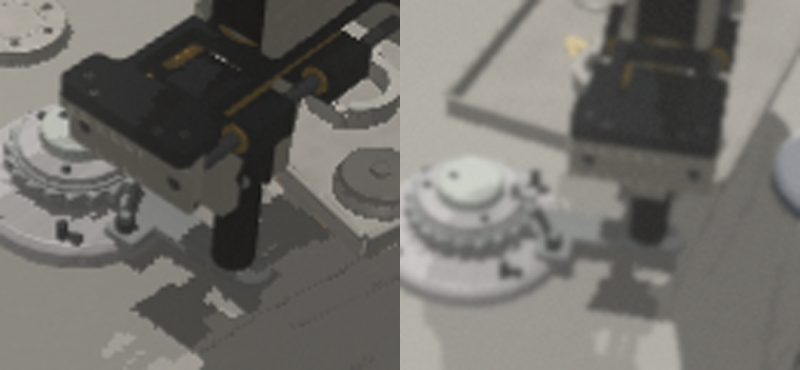

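```bash
python3 -c "
from h import *
arc(-11,[-2,-4,-6.5,-9,-11.5,-14,-16.5,-19,-21,-23])"
```

```text
[0, 0, 2, np.float64(-0.0001), np.float64(0.004), 0, 0.02]
[0, 0, 4, np.float64(-0.0003), np.float64(0.0079), 0, 0.02]
[0, 0, 6.5, np.float64(-0.0007), np.float64(0.0129), 0, 0.02]
[0, 0, 9, np.float64(-0.0014), np.float64(0.0178), 0, 0.02]
[0, 0, 11.5, np.float64(-0.0023), np.float64(0.0227), 0, 0.02]
[0, 0, 14, np.float64(-0.0034), np.float64(0.0275), 0, 0.02]
[0, 0, 16.5, np.float64(-0.0047), np.float64(0.0323), 0, 0.02]
[0, 0, 19, np.float64(-0.0062), np.float64(0.037), 0, 0.02]
[0, 0, 21, np.float64(-0.0076), np.float64(0.0407), 0, 0.02]
[0, 0, 23, np.float64(-0.009), np.float64(0.0444), 0, 0.02]
```

Call:
{"api": "move_arm", "payload": {"deltas": [[[0, 0, 2, -0.0001, 0.004, 0, 0.02], [0, 0, 4, -0.0003, 0.0079, 0, 0.02], [0, 0, 6.5, -0.0007, 0.0129, 0, 0.02], [0, 0, 9, -0.0014, 0.0178, 0, 0.02], [0, 0, 11.5, -0.0023, 0.0227, 0, 0.02], [0, 0, 14, -0.0034, 0.0275, 0, 0.02]]]}}

```text
t: 4.4
eef_pos: [0.5014, 0.0732, 0.045]
ee_rot: [-3.141, -0.002, 3.129]
force: [-4.7, -1.6, 5.9]
width: 0.0221
```

Call:
{"api": "move_arm", "payload": {"deltas": [[[0, 0, 2, 0.0007, 0.004, 0, 0.02], [0, 0, 4, 0.0007, 0.0079, 0, 0.02], [0, 0, 6, 0.0004, 0.0119, 0, 0.02], [0, 0, 8, 0, 0.0158, 0, 0.02]]]}}

```text
t: 4.73
eef_pos: [0.5021, 0.0893, 0.045]
ee_rot: [-3.141, -0.001, 2.99]
force: [-2.9, -0.7, 3.6]
width: 0.0218
```

Call:
{"api": "move_arm", "payload": {"deltas": [[[0, 0, 1.5, 0, 0.003, 0, 0.02], [0, 0, 3, -0.0002, 0.006, 0, 0.02], [0, 0, 4, -0.0003, 0.0079, 0, 0.02], [0, 0, 4, -0.0003, 0.0079, 0, 0.02]]]}}

```text
t: 5.07
eef_pos: [0.5035, 0.0973, 0.045]
ee_rot: [-3.141, -0.002, 2.921]
force: [-5.3, 1.2, 4.9]
width: 0.0216
```

Call:
{"api": "move_arm", "payload": {"deltas": [[[0, 0, 1.5, 0.0003, 0.003, 0, 0.02], [0, 0, 3, 0.0003, 0.006, 0, 0.02], [0, 0, 4, 0.0002, 0.0079, 0, 0.02], [0, 0, 4, 0.0002, 0.0079, 0, 0.02]]]}}

```text
t: 5.4
eef_pos: [0.5053, 0.1051, 0.045]
ee_rot: [-3.141, -0.001, 2.851]
force: [-5.6, 1.5, 4.1]
width: 0.0223
```

Call:
{"api": "move_arm", "payload": {"deltas": [[[0, 0, 1.5, 0.0003, 0.003, 0, 0.02], [0, 0, 3, 0.0004, 0.006, 0, 0.02], [0, 0, 4.5, 0.0004, 0.0089, 0, 0.02], [0, 0, 6, 0.0004, 0.0119, 0, 0.02], [0, 0, 6, 0.0004, 0.0119, 0, 0.02]]]}}

```text
t: 5.82
eef_pos: [0.509, 0.1169, 0.0451]
ee_rot: [3.141, -0.0, 2.746]
force: [-3.7, 1.4, 2.0]
width: 0.0217
```

Call:
{"api": "move_arm", "payload": {"deltas": [[[0, 0, 1.5, 0, 0.003, 0, 0.02], [0, 0, 3, -0.0001, 0.006, 0, 0.02], [0, 0, 4.5, -0.0003, 0.0089, 0, 0.02], [0, 0, 6, -0.0005, 0.0119, 0, 0.02], [0, 0, 6, -0.0005, 0.0119, 0, 0.02]]]}}

```text
t: 6.23
eef_pos: [0.5123, 0.1247, 0.0448]
ee_rot: [-3.136, -0.001, 2.642]
force: [-5.2, -8.8, 6.6]
width: 0.0221
```

Run:
```python
from h import *
out=[]
for n in ['scene','side']:
    fn=n+'5.png'; s,f=grab(n,fn); p=proj(fn,[[.55,.09,.05]])[0].round().astype(int)
    im=f['frame'][max(0,p[1]-60):p[1]+60,p[0]-65:p[0]+65]; out.append(cv2.resize(im,(400,370),interpolation=2))
cv2.imwrite('pics/c5.png',np.hstack(out)); print(s['t'],s['width'],s['force'],s['eef_pos'])
```

```text
6.2833 0.022032519109515585 [-3.40785698 -9.30410647  7.01572806] [0.51230971 0.12474943 0.04478598]
```

View pics/c5.png

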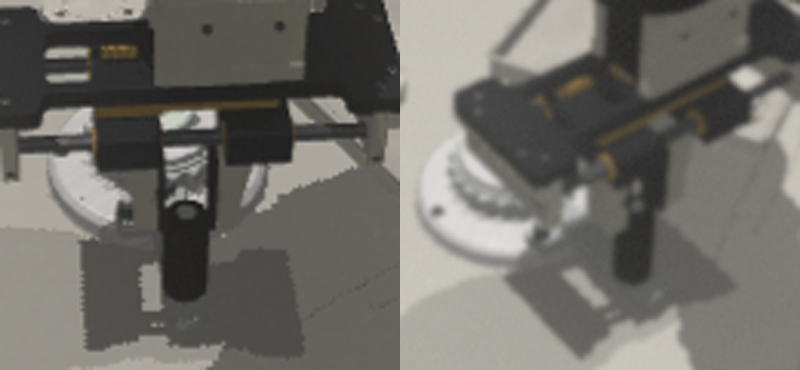

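The lever reached the clockwise stop: 51° travelled, 9 N resistance. Now I'll swing it counter-clockwise.

Call:
{"api": "move_arm", "payload": {"deltas": [[[0, 0, -2, -0.0001, -0.004, 0, 0.02], [0, 0, -4, -0.0003, -0.0079, 0, 0.02], [0, 0, -6.5, -0.0007, -0.0129, 0, 0.02], [0, 0, -9, -0.0014, -0.0178, 0, 0.02], [0, 0, -11.5, -0.0023, -0.0227, 0, 0.02], [0, 0, -14, -0.0034, -0.0275, 0, 0.02], [0, 0, -16.5, -0.0047, -0.0323, 0, 0.02], [0, 0, -19, -0.0062, -0.037, 0, 0.02], [0, 0, -21, -0.0076, -0.0407, 0, 0.02], [0, 0, -23, -0.009, -0.0444, 0, 0.02]]]}}

```text
t: 7.17
eef_pos: [0.5017, 0.0844, 0.0451]
ee_rot: [3.14, 0.002, 3.047]
force: [1.6, 1.0, -3.9]
width: 0.0219
```

Call:
{"api": "move_arm", "payload": {"deltas": [[[0, 0, -2, -0.0001, -0.004, 0, 0.02], [0, 0, -4, -0.0003, -0.0079, 0, 0.02], [0, 0, -6.5, -0.0007, -0.0129, 0, 0.02], [0, 0, -9, -0.0014, -0.0178, 0, 0.02], [0, 0, -11.5, -0.0023, -0.0227, 0, 0.02], [0, 0, -14, -0.0034, -0.0275, 0, 0.02], [0, 0, -16.5, -0.0047, -0.0323, 0, 0.02], [0, 0, -19, -0.0062, -0.037, 0, 0.02]]]}}

```text
t: 7.83
eef_pos: [0.5049, 0.0473, 0.0452]
ee_rot: [3.141, 0.003, -2.904]
force: [3.6, 3.1, -4.7]
width: 0.0216
```

Call:
{"api": "move_arm", "payload": {"deltas": [[[0, 0, -2, -0.0003, -0.004, 0, 0.02], [0, 0, -4, -0.0006, -0.0079, 0, 0.02], [0, 0, -6.5, -0.0012, -0.0129, 0, 0.02], [0, 0, -9, -0.0019, -0.0178, 0, 0.02], [0, 0, -11.5, -0.0028, -0.0227, 0, 0.02], [0, 0, -14, -0.0039, -0.0275, 0, 0.02], [0, 0, -16.5, -0.0052, -0.0323, 0, 0.02], [0, 0, -19, -0.0067, -0.037, 0, 0.02]]]}}

```text
t: 8.5
eef_pos: [0.5201, 0.0129, 0.0452]
ee_rot: [-3.141, 0.003, -2.573]
force: [3.1, 3.7, -4.7]
width: 0.0213
```

Commanded 8° past the start, with about 16° to the stop.

Call:
{"api": "move_arm", "payload": {"deltas": [[[0, 0, -2, -0.0002, -0.004, 0, 0.02], [0, 0, -4, -0.0005, -0.0079, 0, 0.02], [0, 0, -6, -0.0009, -0.0119, 0, 0.02], [0, 0, -8, -0.0014, -0.0158, 0, 0.02], [0, 0, -10, -0.002, -0.0197, 0, 0.02], [0, 0, -12, -0.0027, -0.0237, 0, 0.02], [0, 0, -12, -0.0027, -0.0237, 0, 0.02]]]}}

```text
t: 9.08
eef_pos: [0.5354, -0.0058, 0.0452]
ee_rot: [-3.14, 0.003, -2.364]
force: [3.7, 3.9, -5.4]
width: 0.0217
```

Call:
{"api": "move_arm", "payload": {"deltas": [[[0, 0, -1, -0.0001, -0.002, 0, 0.02], [0, 0, -2, -0.0001, -0.004, 0, 0.02], [0, 0, -3, -0.0002, -0.006, 0, 0.02], [0, 0, -4, -0.0003, -0.0079, 0, 0.02], [0, 0, -5, -0.0005, -0.0099, 0, 0.02], [0, 0, -5, -0.0005, -0.0099, 0, 0.02]]]}}

```text
t: 9.58
eef_pos: [0.5413, -0.0113, 0.0451]
ee_rot: [3.141, 0.003, -2.279]
force: [-0.5, 11.2, -0.5]
width: 0.0218
```

Call:
{"api": "move_arm", "payload": {"deltas": [[[0, 0, 0, 0, 0.001, 0, 0.0876], [0, 0, 0, 0, 0.001, 0, 0.0876], [0, 0, 0, 0, 0.001, 0, 0.0876], [0, 0, 0, 0, 0.001, 0, 0.0876], [0, 0, 0, 0, 0.001, 0, 0.0876], [0, 0, 0, 0, 0.001, 0, 0.0876], [0, 0, 0, 0, 0.001, 0, 0.0876], [0, 0, 0, 0, 0.001, 0, 0.0876], [0, 0, 0, 0, 0.001, 0, 0.0876], [0, 0, 0, 0, 0.001, 0, 0.0876]]]}}

```text
t: 10.42
eef_pos: [0.5399, -0.0125, 0.0452]
ee_rot: [-3.142, 0.0, -2.279]
force: [0.5, -0.3, 0.2]
width: 0.0829
```

Call:
{"api": "move_arm", "payload": {"deltas": [[[0, 0, 0, 0, 0, -0.01, 0.0876], [0, 0, 0, 0, 0, -0.03, 0.0876], [0, 0, 0, 0, 0, -0.06, 0.0876], [0, 0, 0, 0, 0, -0.09, 0.0876], [0, 0, 0, 0, 0, -0.12, 0.0876], [0, 0, 0, 0, 0, -0.14, 0.0876], [0, 0, 0, 0, 0, -0.14, 0.0876], [0, 0, 0, 0, 0, -0.14, 0.0876]]]}}

```text
t: 11.08
eef_pos: [0.5406, -0.0123, 0.1872]
ee_rot: [-3.14, 0.003, -2.279]
force: [-0.2, 0.6, -0.6]
width: 0.0877
```

Run:
```python
from h import *
s,f=grab('scene','scene6.png'); p=(300,205)
crop=lambda fn:cv2.resize(cv2.imread('pics/'+fn)[150:260,230:370],None,fx=2.8,fy=2.8,interpolation=2)
cv2.imwrite('pics/c6.png',np.hstack([crop('scene1.png'),crop('scene6.png')])); print(s['t'],s['width'],s['force'],s['eef_pos'])
w,f=grab('wrist','wrist6.png')
```

```text
11.0833 0.08768099173466715 [-0.17598248  0.61342911 -0.58804526] [ 0.54061315 -0.01227653  0.18723658]
```

View pics/c6.png

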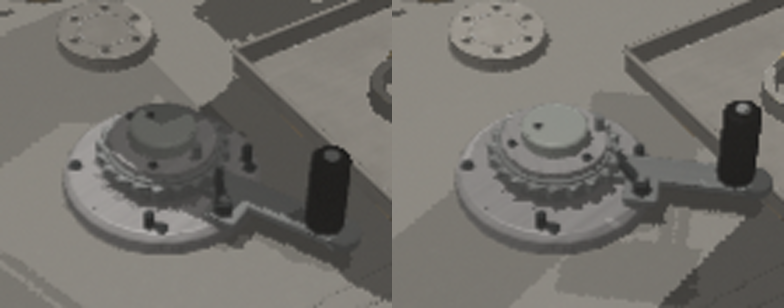

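Run:
```python
from h import *
pp=lambda x,y:(230+x/2.8,150+y/2.8)
k=onplane('scene6.png',pp(743-392,108),.08); a=onplane('scene1.png',pp(197,147),.053); b=onplane('scene6.png',pp(599-392,119),.053)
an=lambda p:np.degrees(np.arctan2(*(p[:2]-C)[::-1]))
print(k,an(k),a,an(a),b,an(b),np.linalg.norm(a-b),np.linalg.norm(a[:2]-C),np.linalg.norm(b[:2]-C))
```

```text
[ 0.54047311 -0.0109621   0.08      ] -132.33086126436717 [0.58522908 0.07016764 0.053     ] -175.73445872384588 [0.60383452 0.05035    0.053     ] -119.76114155649462 0.027182739454856743 0.031357784283920935 0.025515426721927064
```

```bash
python3 -c "
from h import *
print(monitor.get_state()['qd']); arm.job_done()"
```

```text
[-0.00157794  0.01696826 -0.01199614  0.00224052  0.00389359  0.00142116]
the job is handed in; nothing more can be done
```

I swung the lever clockwise to its stop, then counter-clockwise to the other stop. I let go there, raised the gripper clear and handed the job in at about 11 s. No verdict was reported.

- **Clockwise:** I gripped the knob from above and carried it about 51° clockwise. It stopped against about 9 N.
- **Counter-clockwise:** I carried it back until the stop pushed back with about 11 N.
- **Lever at rest:** the last scene picture puts the lever at −132.3° in the world frame. I expected the counter-clockwise stop at −132.1°.
- **Plate:** the pin moved about 27 mm (56° round), against the 18 mm needed.
- **Clearance:** the gripper was fully open 0.187 m above the bench, with about 0.9 N of residual force, which is within sensor noise.

**Not confirmed:**
- I did not check in pictures that the plate stood still during the clockwise swing, because the gripper hid the pin. The 56° turn fits it having stayed put.
- While holding the 24 mm knob, the gripper read about 21.7 mm, but the knob followed the whole way.

I viewed 9 pictures.

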